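# Slide a spray can into its dock and shut the keeper

### The job

Put the red-capped spray can away in its grey dock: slide the keeper bar fully open by its yellow knob, push the can low down along the table, through the mouth of the dock, until it stands home against the back, then slide the keeper bar fully shut behind it. The can is tall and tips easily: keep it standing on the table all the way, never lifted and never tipped, and leave the blue can, the glass jar and the amber mist bottle where they are.

Things in the scene. Friction and masses are not known exactly. Their poses are not given: they have to be found in the camera images.
- can_center (a point): Spray can, WHITE body and RED cap, loose, upright on the table: body 66 mm in diameter and 150 mm tall, cap 55 mm wide, 190 mm tall in all, about 0.35 kg (varies by a third). The point is on its axis, half-way up (95 mm); z is its upright axis. Pushed higher than about 40 mm over the table it may tip instead of sliding; keep the gripper's body off its upper part.
- dock_home (a point): Grey sheet-metal dock, fixed (place and yaw vary). The point lies on the table, on the axis of a can that is fully home, touching the back. x is level and points into the dock, the way the can is pushed; z up. In these axes: back plate at x = +33 mm; side walls 56 mm high, inner faces at y = +44 and -44 mm, x -40 to +37; no floor, the can slides on the table.
- dock_mouth (a point): Middle of the dock's open mouth, on the table, 46 mm before dock_home, same axes. The keeper bar crosses here, 8 mm thick, z = 30 to 52 mm. Its rail, 41 mm high and 20 mm wide, lies from y = -48 to -215 mm; a short staple reaches y = +62 mm.
- dock_arm (a point): Front edge of the dock's hold-down arm, which stops a can being set in from above: 44 mm wide, underside 206 mm above the table, from 12 mm before dock_home back to a column of the same width over the back plate. Same axes as dock_home.
- keeper (a joint): Travel of the keeper bar in m: 0 = shut across the mouth, 0.100 = fully open; it opens towards the dock's -y. Starts between 0 and 0.035. It stays where left; friction about 1.5 N. The shut bar needs the can within 9 mm of home.
- keeper_knob (a point): Yellow upright knob on the keeper bar, to push or pinch: post 14 mm in diameter, with a 19 mm head. This point is on its axis, 88 mm above the table; the knob stands from z = 52 to 108 mm. In the dock's axes it is at x = -46 mm, y = -85 mm - the keeper's travel.
- spare_center (a point): Bystander: a can of the same size with a BLUE body and a BLACK cap; the point is its centre, 95 mm up. Leave it.
- jar_center (a point): Bystander: glass jar, 66 mm in diameter, 112 mm tall; the point is its centre, 56 mm up. Leave it.
- amber_center (a point): Bystander: mist bottle with an amber wash, 37 mm in diameter, 139 mm tall; the point is its centre, 70 mm up. Leave it.
Not all that is in view belongs to the job. What is shaped like the part that bears can_center but brown is not meant.

How it is judged:
By the outcome, as a careful person would: the job done as asked, in the order asked, and still so for the second after the job is handed in, with the robot touching nothing.
It also fails if it takes over 72 s, if anything falls off the work surface, if the arm or the gripper's body presses on something with over 40 N, if the wrist force passes 120 N, or if a joint passes its speed limit or range.

### The arm

A 6-joint arm with a two-finger parallel gripper is mounted at the origin on the work surface; the furniture and walls round the work are solid. World frame = base frame: x ahead of the robot, y to its left, z up, the work surface at z = 0. Lengths are in mm, angles in degrees, forces in N, time in s.
With the tool pointing down it reaches from about 325 to 775 mm from the base axis. Payload 5.5 kg.
Tool frame: the origin (TCP) lies at the very end of the fingers, on their centre line; the grasp point (between the pads) lies 19 mm behind it; z points along the fingers, y is the direction in which the jaws open and shut (so a half turn about z gives the same grasp; the last joint's range is limited). The gripper opens to 85 mm and grips with 20 to 120 N. Pads are 22 mm wide; open, the fingers measure 114 mm over their backs; the gripper's body (76 mm by 85 mm) begins 54 mm behind the grasp point. The pads swing forward as they close: fully open they stand 13 mm farther back than shut.
Start: joints at [-67.821, 5.22, 70.514, -0, 104.267, -3.249], TCP at [257.626, -541.89, 231.275] pointing down, gripper open.
Joint ranges: [-164.24, 164.24], [-49.07, 125.15], [9.68, 141.18], [-86.29, 266.29], [3.28, 154.24], [-151.56, 151.56]. Speed limits (degrees/s): [147.25, 147.25, 172.46, 180, 180, 180].

### API

Orientations are given as a 3x3 rotation matrix whose columns are the frame's x, y, z axes.
In Python, from cell import bot gives the robot as it stands.
- The arm moves only by the tool servo_tool, never from a script. Its argument "series" is a list of rows, each a list of 4 numbers: the shift along the tool's x, y, z in m, then the turn about the tool's z in degrees. In form: [[tx, ty, tz, turn], ...]. A call has 1 to 20 rows; each row is the pose to reach, as a shift and turn from the pose commanded when the call began, along the tool's axes at that moment; what a row does not reach only later rows make up. A row lasts 1/8 s, in which the tool goes at most 62.5 mm and 10.7 degrees, less where a joint would pass 70% of its speed; a pose out of reach is approached as far as the arm can. A call with a gripper value outside its range is refused whole. "fingers" is the closure, from 0 (fully open) to 1 (shut), set as the call begins (left out, the last holds). The fingers move at their own pace and stop on an object; "squeeze" is the grip in N (left out, the last holds). Time passes only in rows, so rows that repeat a pose let the fingers close. It gives the time, the measured TCP pose, the force and the opening at its end, in the units of the state.
- bot.read_state(): the state, without advancing time (a new reading comes with each control period).
- bot.read_camera(name): name is "scene" or "top"; returns a dict with "frame" (384x512x3 uint8, blue, green, red), "intrinsics" (3x3 intrinsics, pixels), "k1" (the pictures are not rectified: a ray, as slopes to the right and down, at radius r is drawn at 1 + k1 r^2 times it, then the intrinsics apply), "rvec" (rotation vector, rad) and "tvec" (3), from world to camera coordinates, as OpenCV has them. Camera axes: x right, y down, z forward; pixel columns grow to the right and rows downward; lengths in mm; the calibration is good to about 2 mm. A picture is of the moment at which its call begins. There is no depth.
- bot.close_job(): hands the job in, once; it reports no verdict.
Trained networks look in the newest picture that a camera, given by its name, has taken for a name from the list of things; names that differ only in an ending like _2 or _b are one class to them, and where a whole thing is asked for, a point or a joint stands for the part that bears it (a point fixed in the world has none). Each returns a list of dicts, best first, with "confidence" (0 to 1); they miss things now and then, are a little off and sometimes report something else, mostly with a low value. They report only what shows in the picture. A call takes as long as a camera call. They do not tell look-alikes from the thing itself.
- bot.search_frame(camera, thing): "location" ([x, y, z] in mm, in world coordinates, good to about 4 mm: the middle of the surface that is visible of it).
- bot.pinpoint(camera, thing): "location" ([x, y, z] in mm, in world coordinates, good to about 4 mm: a listed point, or the origin of a listed thing).
The state is a dict: "time": time; "qpos": joint angles; "dq": joint speeds; "joint_efforts": joint torques, N m; "ee_pos": TCP position; "orientation": TCP orientation; "contact_force": force on the tool from outside, world axes, zero at the start; "ft_torque": the same for the moment, N m; "opening": opening from 0.0 (shut) to 1.0 (fully open).
Only numpy, scipy, OpenCV 4.12 (cv2) and the standard library are available. Lean on these libraries where they do the work, as an engineer would, in place of code of your own. Each camera call takes 0.05 s, during which the arm holds its last target.

## Working session

There is one attempt and no reset: what is moved stays moved. The work goes in short steps, Python scripts to look and compute and a tool call to move; the robot and the scene stay as the last step left them, time stands still between calls to the robot, and variables do not carry over. Pictures are saved under pics/ and viewed, and the job is handed in when it is done.

Besides the shell and the picture viewer there is one more tool, called after "Request:" by a JSON object that holds its "fn" and its "kwargs", one argument or row to a line. servo_tool: Moves the arm, as the interface text tells. Its arguments: {"type":"object","properties":{"series":{"type":"array","items":{"type":"array","items":{"type":"number"}}},"fingers":{"type":"number"},"squeeze":{"type":"number"}},"required":["series"]}

```bash
mkdir -p pics; ls; python3 - <<'E'
from cell import bot
import cv2
s=bot.read_state(); print(s['time'],s['ee_pos'],s['orientation'],s['opening'])
for c in ['scene','top']:
    r=bot.read_camera(c); cv2.imwrite(f'pics/{c}0.png',r['frame']); print(c,r['intrinsics'],r['k1'],r['rvec'],r['tvec'])
    for t in ['can_center','dock_home','dock_mouth','dock_arm','keeper_knob','spare_center','jar_center','amber_center']:
        print(t,[(d['confidence'],[round(float(v)) for v in d['location']]) for d in bot.pinpoint(c,t)])
print(bot.read_state()['time'])
E
```

```text
pics
0.0 [ 257.5211604  -541.62268156  230.12811063] [[ 9.03125183e-01  4.29376709e-01 -7.38234778e-04]
 [ 4.29377328e-01 -9.03123356e-01  1.82034343e-03]
 [ 1.14896000e-04 -1.96097927e-03 -9.99998071e-01]] 1.0002884713653628
scene [[420.27896985   0.         263.64216898]
 [  0.         420.27896985 190.19809643]
 [  0.           0.           1.        ]] -0.1287740483033842 [ 0.614205   -2.75466234  1.01184284] [ 531.55993771  192.30180669 1083.77218646]
can_center [(0.96, [521, -118, 95]), (0.96, [631, -185, 96]), (0.74, [402, -140, 99])]
dock_home [(0.81, [487, 201, 1])]
dock_mouth [(0.79, [486, 158, -1])]
dock_arm [(0.69, [486, 188, 205])]
keeper_knob [(0.71, [576, 158, 91])]
spare_center [(0.97, [625, 357, 96])]
jar_center [(0.94, [667, -57, 52]), (0.46, [574, 154, 87])]
amber_center [(0.69, [403, 324, 70])]
top [[388.21207468   0.         257.95923516]
 [  0.         388.21207468 190.7148892 ]
 [  0.           0.           1.        ]] -0.11335363467826874 [ 2.10580625 -2.14710982  0.11319281] [  94.09216995  535.121127   1143.37564314]
can_center [(0.91, [405, -138, 92]), (0.71, [524, -112, 92]), (0.59, [631, -186, 97])]
dock_home [(0.7, [488, 205, -2])]
dock_mouth [(0.57, [488, 153, 0]), (0.28, [522, -115, 97])]
dock_arm [(0.77, [489, 185, 209])]
keeper_knob [(0.69, [578, 154, 84])]
spare_center [(0.67, [624, 359, 94])]
jar_center [(0.95, [672, -60, 58])]
amber_center [(0.61, [486, 204, 1]), (0.49, [404, 330, 68])]
0.9
```

View pics/scene0.png

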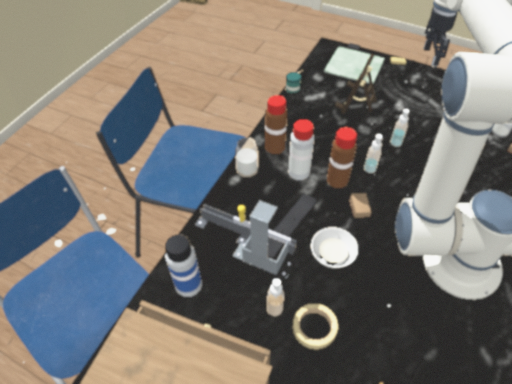

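View pics/top0.png

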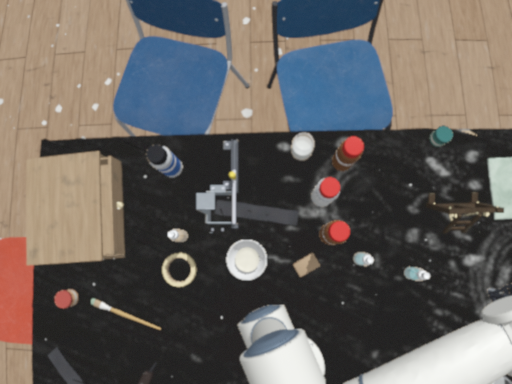

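Three can-shaped things show up: scene (276,125) has a brown body, (301,150) a white body and (341,158) a brown body. The white one with the red cap, at about (522,-115), fits the description. I'll enlarge it, and also the dock and the dark strip in front of it.

```bash
python3 - <<'E'
import cv2,numpy as np
a=cv2.imread('pics/scene0.png')[80:290,180:400]; b=cv2.imread('pics/top0.png')[125:255,180:380]
a=cv2.resize(a,None,fx=2.6,fy=2.6,interpolation=cv2.INTER_CUBIC); b=cv2.resize(b,None,fx=4,fy=4,interpolation=cv2.INTER_CUBIC)
cv2.imwrite('pics/sc1.png',a);cv2.imwrite('pics/tc1.png',b)
E
```

```text
(no output)
```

View pics/sc1.png

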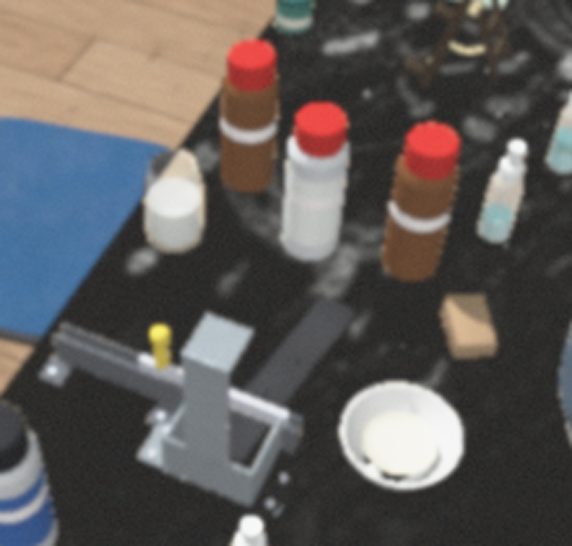

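View pics/tc1.png

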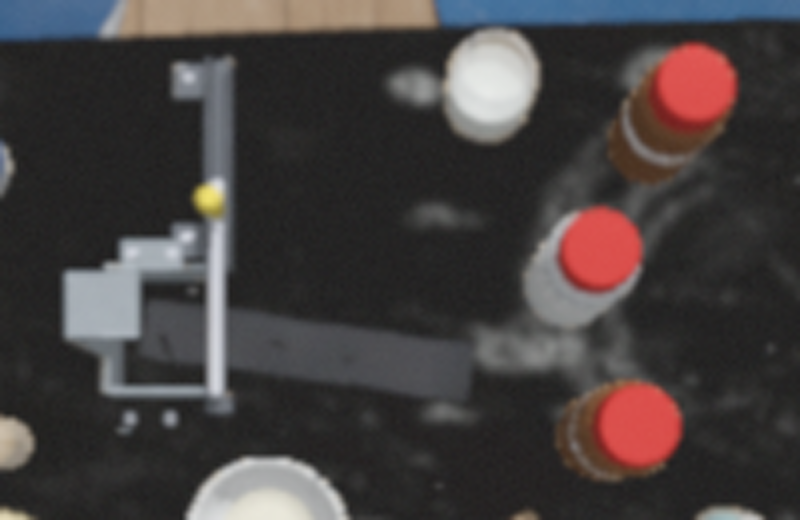

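The crop confirms the target: white body and red cap at scene crop (318,185). The cans on either side of it are brown. The dark strip is a flat marking on the table. Next I'll overlay a model of the dock and can to refine their poses.

```bash
cat > h.py <<'E'
import cv2,numpy as np
def proj(r,P):
    P=np.asarray(P,float).reshape(-1,3)
    d=np.array([r['k1'],0,0,0,0.])
    return cv2.projectPoints(P,np.array(r['rvec'],float),np.array(r['tvec'],float),np.array(r['intrinsics']),d)[0].reshape(-1,2)
def dock(hx,hy,yaw,t):
    c,s=np.cos(np.radians(yaw)),np.sin(np.radians(yaw))
    f=lambda x,y,z:[hx+c*x-s*y,hy+s*x+c*y,z]
    L=[]
    for y in(44,-44): L.append([f(-40,y,56),f(37,y,56)])
    L.append([f(33,-44,56),f(33,44,56)])
    L.append([f(-12,-22,206),f(-12,22,206)]);L.append([f(-46,-85-t,52),f(-46,-85-t,108)])
    L.append([f(-56,-48,41),f(-56,-215,41)]);L.append([f(-36,-48,41),f(-36,-215,41)]);L.append([f(-56,-215,41),f(-36,-215,41)])
    return L
def can(x,y,R=[(33,0),(33,150),(27.5,190)]):
    a=np.radians(np.arange(0,361,15))
    return [[ [x+q*np.cos(v),y+q*np.sin(v),z] for v in a] for q,z in R]
def draw(r,Ls,box,f,name):
    x0,y0,x1,y1=box
    im=cv2.resize(r['frame'][y0:y1,x0:x1],None,fx=f,fy=f,interpolation=cv2.INTER_CUBIC)
    for L in Ls:
        p=((proj(r,L)-[x0,y0]+.5)*f).astype(int)
        cv2.polylines(im,[p.reshape(-1,1,2)],False,(0,255,0),1)
    cv2.imwrite(name,im)
E
python3 - <<'E'
from h import *; from cell import bot
for c,b in (('scene',(190,80,360,280)),('top',(190,130,350,240))):
    r=bot.read_camera(c)
    draw(r,dock(487.5,203,90,5)+can(522,-115),b,3 if c=='scene' else 5,f'pics/ov_{c}.png')
    k=proj(r,[[577,156,108]]);print(k)
    im=r['frame'].astype(int); m=((im[...,2]>150)&(im[...,1]>130)&(im[...,0]<90)).astype(np.uint8)
    print(cv2.connectedComponentsWithStats(m)[2:])
E
```

```text
[[241.31244279 206.7140099 ]]
(array([[     0,      0,    512,    384, 196544],
       [   237,    205,      8,     15,     64]], dtype=int32), array([[255.50457404, 191.49315675],
       [241.453125  , 212.515625  ]]))
[[231.91081325 174.24962517]]
(array([[     0,      0,    512,    384, 196597],
       [   229,    173,      6,      5,     11]], dtype=int32), array([[255.50135048, 191.50087743],
       [231.36363636, 175.81818182]]))
```

View pics/ov_scene.png

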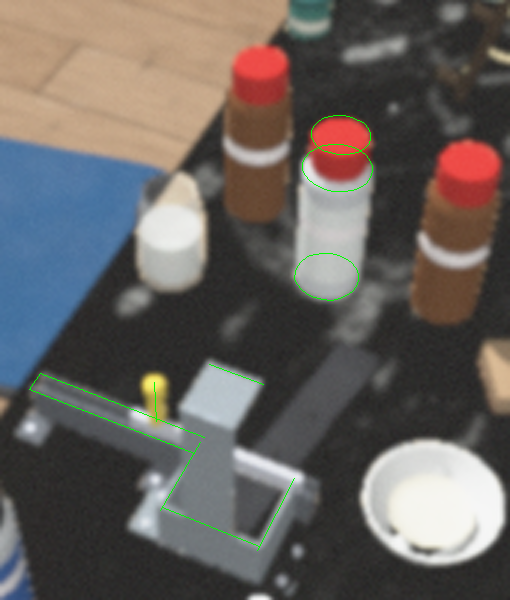

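View pics/ov_top.png

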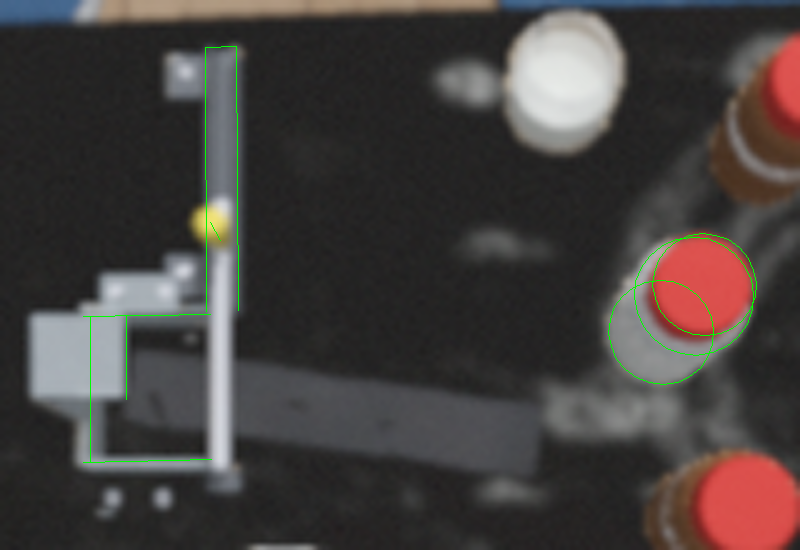

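The overlay matches in both views. The dock home is about (487,203) with yaw about 90°, the keeper travel is about 5 mm, and the can is at about (521,-115). Now I'll move over the knob.

Request:
{"fn": "servo_tool", "kwargs": {
  "series": [
    [0.015, -0.012, -0.02, -2],
    [0.045, -0.037, -0.03, -5],
    [0.08, -0.066, -0.03, -9],
    [0.115, -0.096, -0.03, -13],
    [0.15, -0.126, -0.03, -17],
    [0.185, -0.155, -0.03, -21],
    [0.22, -0.185, -0.03, -25],
    [0.255, -0.214, -0.03, -29],
    [0.29, -0.243, -0.03, -33],
    [0.325, -0.272, -0.03, -37],
    [0.36, -0.302, -0.03, -41],
    [0.395, -0.331, -0.03, -45],
    [0.43, -0.36, -0.03, -49],
    [0.465, -0.39, -0.03, -53],
    [0.5, -0.419, -0.03, -57],
    [0.535, -0.448, -0.03, -61],
    [0.565, -0.473, -0.03, -64.6],
    [0.582, -0.488, -0.03, -64.6],
    [0.588, -0.493, -0.03, -64.6],
    [0.588, -0.493, -0.03, -64.6]
  ],
  "fingers": 0,
  "squeeze": 30
}}

```text
time: 3.5
ee_pos: [576.6, 156.1, 262.2]
orientation: [[-0.002, 1.0, 0.001], [1.0, 0.002, 0.0], [-0.0, 0.001, -1.0]]
contact_force: [1.2, -0.8, 1.1]
opening: 1.008
```

```bash
python3 - <<'E'
from h import *; from cell import bot
s=bot.read_state(); print(s['time'],s['ee_pos'],s['orientation'],s['qpos'],s['contact_force'])
for c in('top','scene'):
    r=bot.read_camera(c); cv2.imwrite(f'pics/a_{c}.png',r['frame']); print(proj(r,[s['ee_pos'],[577,156,108]]))
E
```

```text
3.5 [576.64876131 156.13826151 262.21020192] [[-1.66790675e-03  9.99998304e-01  7.81552383e-04]
 [ 9.99998609e-01  1.66790666e-03  7.70145451e-07]
 [-5.33412280e-07  7.81552581e-04 -9.99999695e-01]] [ 1.18932683e+01  5.27979044e+00  6.73056729e+01 -9.62436246e-03
  1.07370709e+02  1.17948274e+01] [ 1.17445977 -0.80397337  1.10186635]
[[225.25550889 162.89694376]
 [231.91081325 174.24962517]]
[[239.08640734 164.66718924]
 [241.31244279 206.7140099 ]]
```

View pics/a_scene.png

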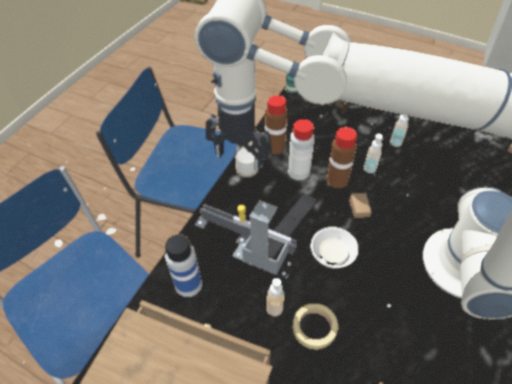

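The gripper stands over the knob at scene (241,212), with the fingers along the bar. I'll go down, pinch the knob and check the contact.

Request:
{"fn": "servo_tool", "kwargs": {
  "series": [
    [0, 0, 0.03, 0],
    [0, 0, 0.065, 0],
    [0, 0, 0.1, 0],
    [0, 0, 0.13, 0],
    [0, 0, 0.155, 0],
    [0, 0, 0.175, 0],
    [0, 0, 0.188, 0],
    [0, 0, 0.196, 0],
    [0, 0, 0.196, 0]
  ]
}}

```text
time: 4.72
ee_pos: [576.9, 155.8, 65.2]
orientation: [[-0.0, 1.0, -0.0], [1.0, 0.0, -0.0], [-0.0, -0.0, -1.0]]
contact_force: [-0.3, -0.4, 1.2]
opening: 1.001
```

Request:
{"fn": "servo_tool", "kwargs": {
  "series": [
    [0, 0, 0, 0],
    [0, 0, 0, 0],
    [0, 0, 0, 0],
    [0, 0, 0, 0],
    [0, 0, 0, 0],
    [0, 0, 0, 0]
  ],
  "fingers": 1,
  "squeeze": 25
}}

```text
time: 5.48
ee_pos: [577.1, 155.9, 65.6]
orientation: [[-0.001, 1.0, 0.0], [1.0, 0.001, 0.0], [0.0, 0.0, -1.0]]
contact_force: [-0.9, -0.2, 2.1]
opening: 0.211
```

```bash
python3 - <<'E'
from h import *; from cell import bot
s=bot.read_state(); print(s['time'],s['ee_pos'],s['contact_force'],s['opening'])
for c in('scene','top'):
    r=bot.read_camera(c); draw(r,[],(160,100,330,280),4 if 0 else 3.2,f'pics/b_{c}.png')
E
```

```text
5.475 [577.12314257 155.89375865  65.61871724] [-0.86911714 -0.16190894  2.07931546] 0.21057664024817263
```

View pics/b_scene.png

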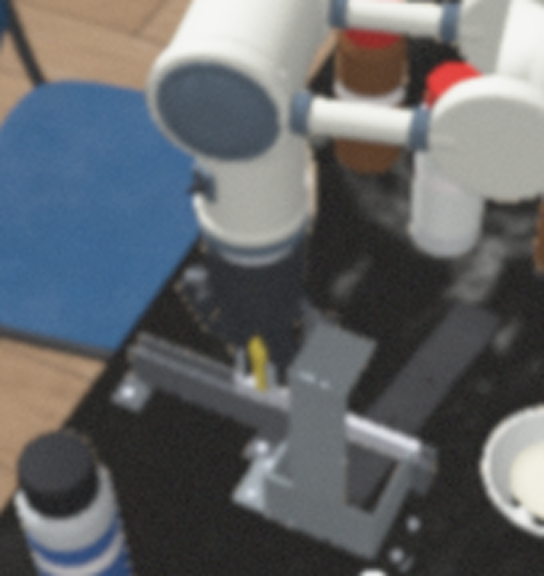

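The knob is between the fingers at crop (258,365), with the opening at 18 mm. I'll slide the bar open along tool y, which is world +x.

Request:
{"fn": "servo_tool", "kwargs": {
  "series": [
    [0, 0.005, 0, 0],
    [0, 0.015, 0, 0],
    [0, 0.028, 0, 0],
    [0, 0.041, 0, 0],
    [0, 0.054, 0, 0],
    [0, 0.066, 0, 0],
    [0, 0.076, 0, 0],
    [0, 0.084, 0, 0],
    [0, 0.09, 0, 0],
    [0, 0.09, 0, 0]
  ]
}}

```text
time: 6.82
ee_pos: [668.7, 155.1, 65.6]
orientation: [[0.0, 1.0, 0.002], [1.0, -0.0, -0.001], [-0.001, 0.002, -1.0]]
contact_force: [0.7, -3.5, 4.6]
opening: 0.202
```

Request:
{"fn": "servo_tool", "kwargs": {
  "series": [
    [0, 0.003, 0, 0],
    [0, 0.005, 0, 0],
    [0, 0.006, 0, 0],
    [0, 0.006, 0, 0]
  ]
}}

```text
time: 7.32
ee_pos: [672.6, 155.1, 65.5]
orientation: [[0.0, 1.0, -0.002], [1.0, -0.0, -0.001], [-0.001, -0.002, -1.0]]
contact_force: [-5.0, -5.1, 5.9]
opening: 0.206
```

```bash
python3 - <<'E'
from h import *; from cell import bot
s=bot.read_state(); print(s['time'],s['ee_pos'],s['contact_force'],s['opening'])
for c in('scene','top'):
    r=bot.read_camera(c); draw(r,dock(487.,203,90,100),(160,100,330,280) if c=='scene' else (180,120,310,240),3.2 if c=='scene' else 4.5,f'pics/c_{c}.png')
    print(bot.pinpoint(c,'keeper_knob'))
E
```

```text
7.325 [672.6442223 155.0504874  65.5115178] [-4.99433604 -5.06479267  5.89440465] 0.20623698929838194
[{'location': [667.5, 153.0, 87.1], 'confidence': 0.51}]
[]
```

View pics/c_scene.png

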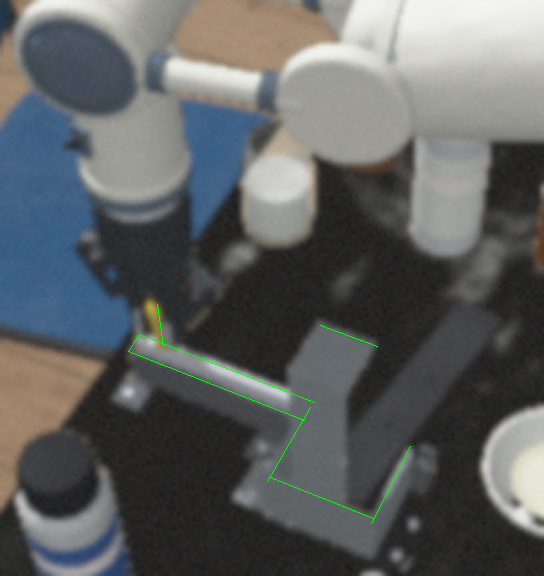

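Request:
{"fn": "servo_tool", "kwargs": {
  "series": [
    [-0.0015, 0.001, 0, 0],
    [-0.0015, 0.003, 0, 0],
    [-0.0015, 0.004, 0, 0],
    [-0.0015, 0.005, 0, 0],
    [-0.0015, 0.005, 0, 0]
  ]
}}

```text
time: 8.15
ee_pos: [672.7, 155.0, 65.2]
orientation: [[-0.002, 1.0, -0.014], [1.0, 0.002, -0.0], [-0.0, -0.014, -1.0]]
contact_force: [-25.5, -1.8, 14.3]
opening: 0.203
```

The bar is at its stop: it held at x=672.7 with 25 N against it, after about 96 mm of travel. I'll ease off, release and lift.

Request:
{"fn": "servo_tool", "kwargs": {
  "series": [
    [0, -0.003, 0, 0],
    [0, -0.005, 0, 0]
  ]
}}

```text
time: 8.4
ee_pos: [672.6, 155.0, 65.5]
orientation: [[-0.001, 1.0, -0.001], [1.0, 0.001, 0.001], [0.001, -0.001, -1.0]]
contact_force: [0.5, -0.7, 4.4]
opening: 0.207
```

Request:
{"fn": "servo_tool", "kwargs": {
  "series": [
    [0, 0, 0, 0],
    [0, 0, 0, 0],
    [0, 0, 0, 0],
    [0, 0, 0, 0],
    [0, 0, 0, 0],
    [0, 0, -0.02, 0],
    [0, 0, -0.05, 0],
    [0, 0, -0.09, 0],
    [0, 0, -0.13, 0],
    [0, 0, -0.165, 0],
    [0, 0, -0.19, 0],
    [0, 0, -0.2, 0],
    [0, 0, -0.2, 0]
  ],
  "fingers": 0
}}

```text
time: 10.02
ee_pos: [673.2, 154.4, 266.5]
orientation: [[-0.0, 1.0, 0.002], [1.0, 0.0, 0.0], [0.0, 0.002, -1.0]]
contact_force: [-2.1, -0.2, 0.2]
opening: 0.996
```

```bash
python3 - <<'E'
from h import *; from cell import bot
s=bot.read_state(); print(s['time'],s['ee_pos'],s['orientation'],s['qpos'],s['opening'],s['contact_force'])
r=bot.read_camera('scene'); draw(r,[],(150,80,330,280),3,'pics/d.png')
print([bot.pinpoint('scene',t)[:3] for t in('keeper_knob','can_center')])
r=bot.read_camera('top'); draw(r,dock(488,203.5,89,100),(190,120,320,240),4.5,'pics/d2.png')
print([bot.pinpoint('top',t)[:3] for t in('keeper_knob','can_center')])
E
```

```text
10.025 [673.19759028 154.36720883 266.52958525] [[-4.05175387e-04  9.99997958e-01  1.97994071e-03]
 [ 9.99999863e-01  4.04520206e-04  3.31298699e-04]
 [ 3.30497096e-04  1.98007467e-03 -9.99997985e-01]] [ 1.00938246e+01  2.06573275e+01  4.91965732e+01 -1.27060562e-03
  1.10031086e+02  1.00701921e+01] 0.9958214998895789 [-2.10037593 -0.20438862  0.19198147]
[[{'location': [670.0, 153.7, 84.9], 'confidence': 0.72}], [{'location': [404.0, -136.9, 97.0], 'confidence': 0.92}, {'location': [522.8, -114.6, 97.7], 'confidence': 0.62}, {'location': [631.0, -187.9, 97.0], 'confidence': 0.57}]]
[[{'location': [673.7, 153.4, 81.2], 'confidence': 0.59}], [{'location': [404.6, -136.8, 90.9], 'confidence': 0.94}, {'location': [523.0, -115.9, 95.0], 'confidence': 0.84}, {'location': [633.5, -186.0, 94.0], 'confidence': 0.81}]]
```

View pics/d.png

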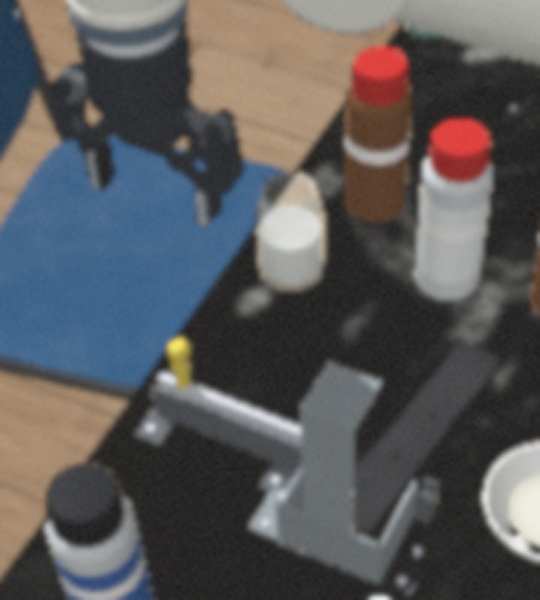

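View pics/d2.png

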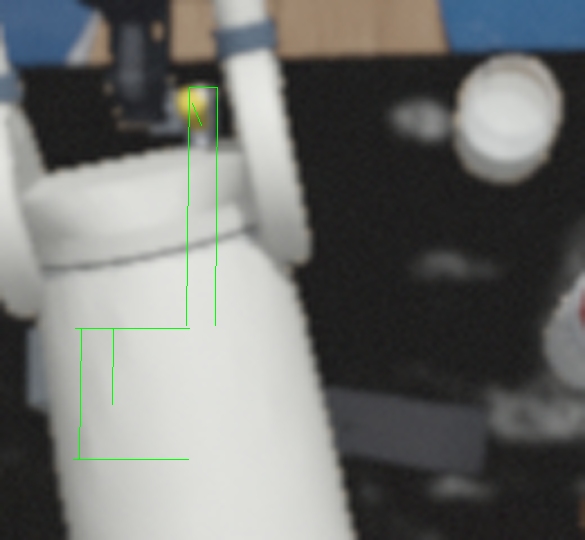

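The picture shows the bar fully open with the knob at the rail's far end (crop 180,360). It also shows the finger knuckles sticking out beyond the fingertips (crop 240,150). I need to know which surface would touch the can first, so I'll rectify the image onto the jaw plane and measure the profile.

```bash
python3 - <<'E'
from h import *; from cell import bot
r=bot.read_camera('scene'); s=bot.read_state()
R=cv2.Rodrigues(np.array(r['rvec']))[0]; C=-R.T@np.array(r['tvec']); print('cam',C)
p=np.array(s['ee_pos']); O=np.array(s['orientation'])
v=(p-C)/np.linalg.norm(p-C); print('view in tool axes',O.T@v)
# rectify jaw plane: u=tool y -110..110, w = height above TCP -20..160
U,W=np.meshgrid(np.arange(-110,110,.35),np.arange(170,-20,-.35))
def rect(xo):
    P=p+O[:,0]*xo+U[...,None]*O[:,1]-W[...,None]*O[:,2]
    q=proj(r,P.reshape(-1,3)).reshape(U.shape+(2,)).astype(np.float32)
    return cv2.remap(r['frame'],q[...,0],q[...,1],cv2.INTER_CUBIC)
im=rect(0)
for y in range(-100,101,20):
    x=int((y+110)/.35); cv2.line(im,(x,0),(x,im.shape[0]),(0,255,0) if y else (0,0,255),1)
for w in range(0,170,20):
    x=int((170-w)/.35); cv2.line(im,(0,x),(im.shape[1],x),(255,255,0) if w else (0,0,255),1)
cv2.imwrite('pics/rect.png',im); print(im.shape)
E
```

```text
cam [253.08900369 728.95476353 947.98154693]
view in tool axes [-0.58223755  0.42618804  0.6923606 ]
(543, 629, 3)
```

View pics/rect.png

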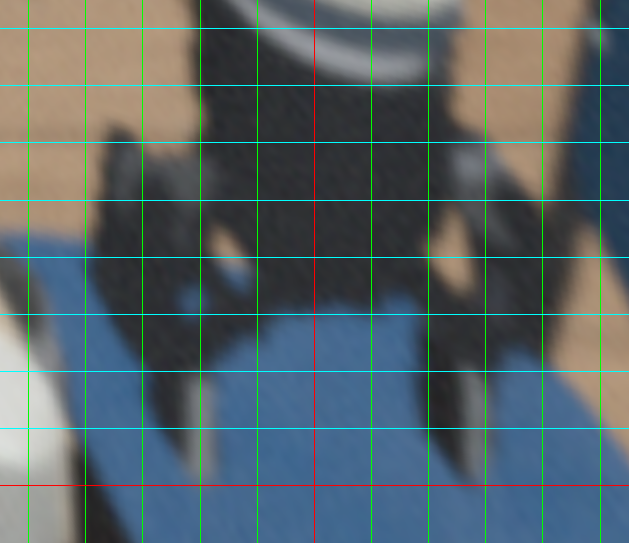

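The view is too oblique to judge. I'll turn the jaws square to the camera and measure the profile properly.

Request:
{"fn": "servo_tool", "kwargs": {
  "series": [
    [0, 0, 0, -10],
    [0, 0, 0, -20],
    [0, 0, 0, -30],
    [0, 0, 0, -36],
    [0, 0, 0, -36]
  ]
}}

```text
time: 11.0
ee_pos: [672.9, 154.4, 264.9]
orientation: [[-0.587, 0.809, -0.001], [0.809, 0.587, -0.0], [0.0, -0.001, -1.0]]
contact_force: [-1.0, -0.0, 1.4]
opening: 0.997
```

```bash
cat > rect.py <<'E'
from h import *; from cell import bot
import sys
def rect(cam,name,ulim=110):
    r=bot.read_camera(cam); s=bot.read_state()
    R=cv2.Rodrigues(np.array(r['rvec']))[0]; C=-R.T@np.array(r['tvec'])
    p=np.array(s['ee_pos']); O=np.array(s['orientation'])
    print('view',O.T@((p-C)/np.linalg.norm(p-C)),p,s['time'])
    U,W=np.meshgrid(np.arange(-ulim,ulim,.3),np.arange(170,-20,-.35))
    P=p+U[...,None]*O[:,1]-W[...,None]*O[:,2]
    q=proj(r,P.reshape(-1,3)).reshape(U.shape+(2,)).astype(np.float32)
    im=cv2.remap(r['frame'],q[...,0],q[...,1],cv2.INTER_CUBIC)
    for y in range(-100,101,20):
        x=int((y+ulim)/.3); cv2.line(im,(x,0),(x,im.shape[0]),(0,255,0) if y else (0,0,255),1)
    for w in range(0,170,20):
        x=int((170-w)/.35); cv2.line(im,(0,x),(im.shape[1],x),(255,255,0) if w else (0,0,255),1)
    cv2.imwrite(name,im)
if __name__=='__main__': rect(*sys.argv[1:3])
E
python3 rect.py scene pics/rect2.png
```

```text
view [-0.72159061  0.00354881  0.69231091] [672.94456639 154.3364269  264.92662533] 11.05
```

View pics/rect2.png

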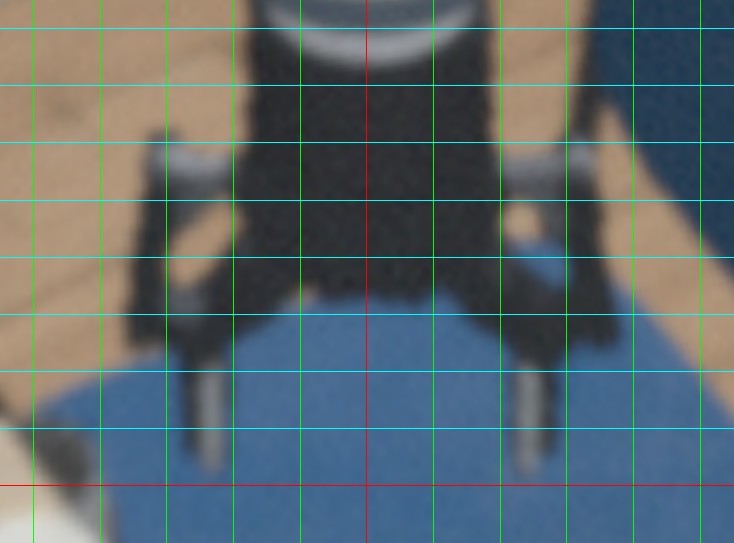

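Square on, the tip backs are at y=±56 and the shoulders at about ±72, starting roughly 48 mm above the true tips. I'll check how that profile changes as the fingers close.

Request:
{"fn": "servo_tool", "kwargs": {
  "series": [
    [0, 0, 0, -36],
    [0, 0, 0, -36],
    [0, 0, 0, -36],
    [0, 0, 0, -36]
  ],
  "fingers": 0.4
}}

```text
time: 11.55
ee_pos: [672.9, 154.4, 265.1]
orientation: [[-0.952, 0.307, -0.0], [0.307, 0.952, -0.0], [0.0, -0.0, -1.0]]
contact_force: [-0.4, 0.9, -0.6]
opening: 0.6
```

```bash
python3 rect.py scene pics/rect3.png
```

```text
view [-0.58368415 -0.4243315   0.69228288] [672.97004898 154.3679113  265.10844761] 11.6
```

View pics/rect3.png

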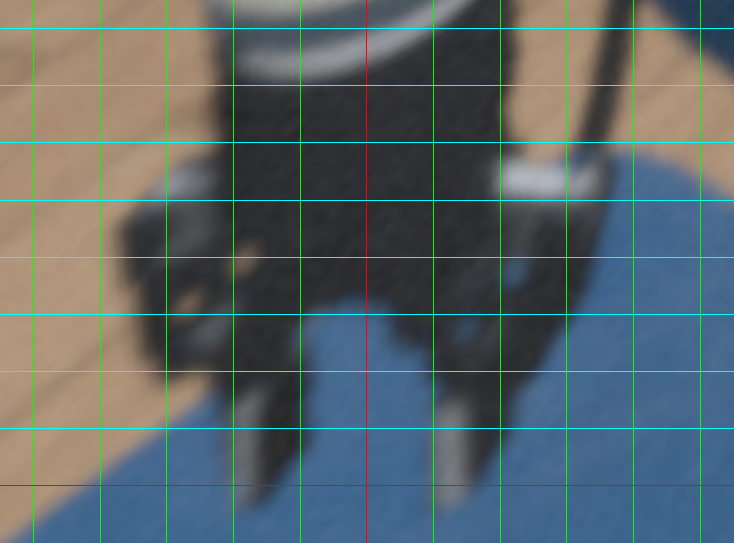

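I turned too far with that call, but it did no harm. Fully open is the best shape for pushing: the shoulder contact is about 45 mm up when the tips graze the table. I'll move behind the can at height, with the jaw axis along the push line.

Request:
{"fn": "servo_tool", "kwargs": {
  "series": [
    [0, -0.015, 0, -2],
    [0, -0.045, 0, -5],
    [0, -0.08, 0, -9],
    [0, -0.115, 0, -13],
    [0, -0.15, 0, -17],
    [0, -0.185, 0, -20],
    [0, -0.22, 0, -23],
    [0, -0.255, 0, -26],
    [0, -0.29, 0, -29],
    [0, -0.325, 0, -29],
    [0.001, -0.36, 0, -29],
    [0.001, -0.39, 0, -29],
    [0.001, -0.407, 0, -29],
    [0.001, -0.412, 0, -29],
    [0.001, -0.412, 0, -29]
  ],
  "fingers": 0
}}

```text
time: 13.48
ee_pos: [545.1, -236.8, 265.3]
orientation: [[-0.982, -0.191, 0.0], [-0.191, 0.982, 0.0], [-0.0, 0.0, -1.0]]
contact_force: [-0.1, -0.2, 0.5]
opening: 0.998
```

```bash
python3 - <<'E'
from h import *; from cell import bot
s=bot.read_state(); print(s['time'],s['ee_pos'],s['orientation'],s['qpos'])
for c in('scene','top'):
    r=bot.read_camera(c); draw(r,[],(200,20,440,220) if c=='scene' else (250,100,450,260),3,f'pics/e_{c}.png')
    print(bot.pinpoint(c,'can_center'))
E
```

```text
13.475 [ 545.11719996 -236.77349734  265.25357535] [[-9.81593932e-01 -1.90979958e-01  8.82789492e-05]
 [-1.90979909e-01  9.81593865e-01  3.98084970e-04]
 [-1.62680326e-04  3.73898285e-04 -9.99999917e-01]] [-2.67704700e+01  4.90415547e+00  6.73929842e+01  2.37683846e-02
  1.07708616e+02 -1.27773219e+02]
[{'location': [520.8, -117.6, 95.9], 'confidence': 0.92}, {'location': [630.8, -185.6, 93.6], 'confidence': 0.86}, {'location': [404.8, -135.4, 99.5], 'confidence': 0.6}]
[{'location': [519.4, -114.0, 94.6], 'confidence': 0.88}, {'location': [631.1, -184.2, 92.8], 'confidence': 0.6}, {'location': [404.2, -139.2, 90.4], 'confidence': 0.6}]
```

View pics/e_scene.png

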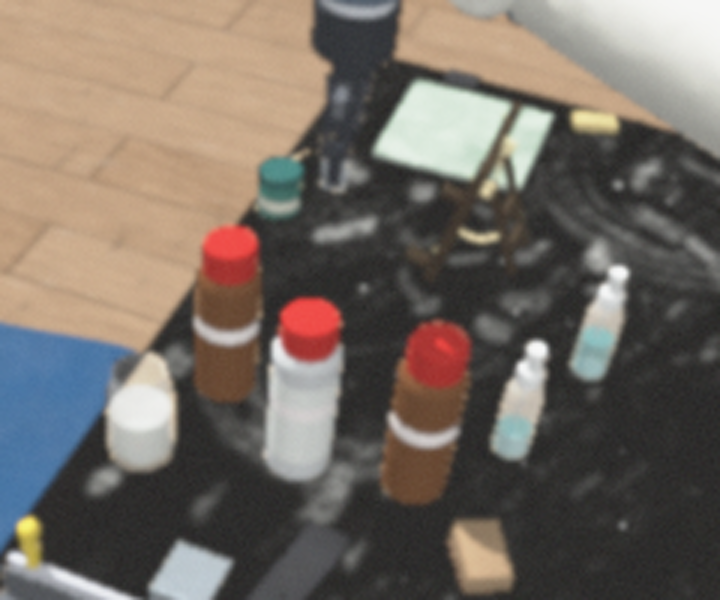

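View pics/e_top.png

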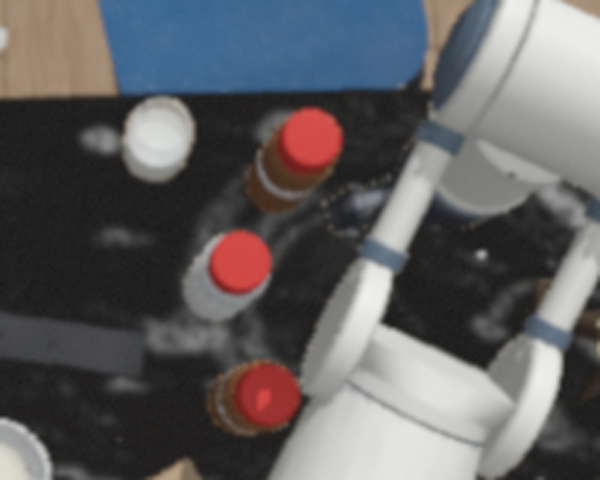

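The gripper is behind the white can, aligned with the push line. Before I lower it, I'll triangulate the forearm to see whether it would come near the left brown can.

View pics/a_top.png

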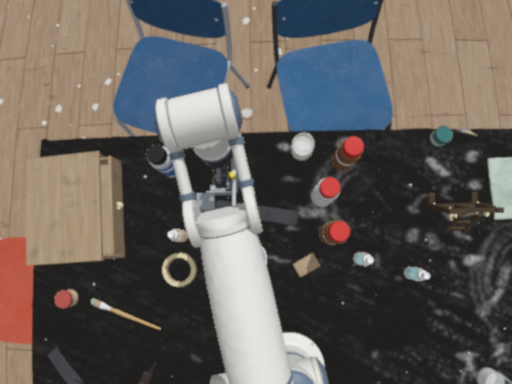

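```bash
python3 - <<'E'
from h import *; from cell import bot
for c in('scene','top'):
    r=bot.read_camera(c); cv2.imwrite(f'pics/f_{c}.png',r['frame'])
E
```

```text
(no output)
```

View pics/f_scene.png

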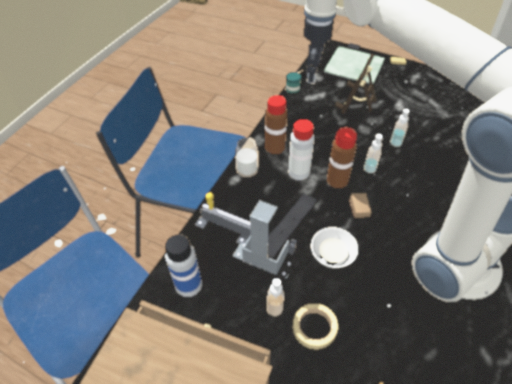

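View pics/f_top.png

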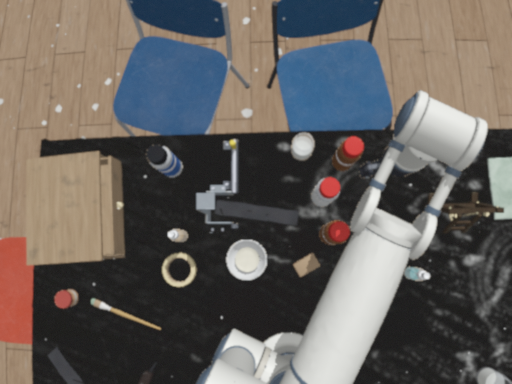

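```bash
cat > tri.py <<'E'
from h import *; from cell import bot
def ray(r,u):
    d=np.array([r['k1'],0,0,0,0.]);K=np.array(r['intrinsics'])
    n=cv2.undistortPointsIter(np.array([[u]],float),K,d,None,None,(3,100,1e-12))[0,0]
    R=cv2.Rodrigues(np.array(r['rvec']))[0]; C=-R.T@np.array(r['tvec'])
    v=R.T@np.array([n[0],n[1],1]); return C,v/np.linalg.norm(v)
def tri(rs,us):
    A=np.zeros((3,3));b=np.zeros(3)
    L=[ray(r,u) for r,u in zip(rs,us)]
    for C,v in L:
        M=np.eye(3)-np.outer(v,v);A+=M;b+=M@C
    X=np.linalg.solve(A,b); return X,[np.linalg.norm((np.eye(3)-np.outer(v,v))@(X-C)) for C,v in L]
E
python3 - <<'E'
from tri import *
rs=[bot.read_camera(c) for c in('scene','top')]
print('disc',tri(rs,[(322,78),(191,222)]))
print('wrist',tri(rs,[(222,42),(160,128)]))
print('forearm front',tri(rs,[(350,60),(220,215)]))
print('elbow now', tri(rs,[(490,145),(225,375)]))
E
```

```text
disc (array([406.99599716, 177.75438732, 559.31794179]), [np.float64(1.9788996109414398), np.float64(1.9788996109413843)])
wrist (array([560.1018964 , 221.03232612, 607.49201199]), [np.float64(1.056877400461033), np.float64(1.0568774004610602)])
forearm front (array([397.89700062, 123.68448018, 570.67953238]), [np.float64(21.223872938546787), np.float64(21.223872938546755)])
elbow now (array([125.85131784, 131.49904712, 490.80082751]), [np.float64(8.282558664875431), np.float64(8.282558664875422)])
```

The wrist axis is about 345 mm above the TCP, so the forearm stays well above the cans. I'll go down.

Request:
{"fn": "servo_tool", "kwargs": {
  "series": [
    [0, 0, 0.03, 0],
    [0, 0, 0.07, 0],
    [0, 0, 0.11, 0],
    [0, 0, 0.15, 0],
    [0, 0, 0.185, 0],
    [0, 0, 0.215, 0],
    [0, 0, 0.24, 0],
    [0, 0, 0.255, 0],
    [0, 0, 0.26, 0],
    [0, 0, 0.26, 0]
  ]
}}

```text
time: 15.12
ee_pos: [545.2, -237.3, 5.9]
orientation: [[-0.982, -0.191, 0.001], [-0.191, 0.982, -0.0], [-0.001, -0.0, -1.0]]
contact_force: [-0.0, 0.5, 0.2]
opening: 1.003
```

Request:
{"fn": "servo_tool", "kwargs": {
  "series": [
    [0, 0, 0.003, 0],
    [0, 0, 0.006, 0],
    [0, 0, 0.009, 0],
    [0, 0, 0.009, 0]
  ]
}}

```text
time: 15.62
ee_pos: [544.7, -237.1, -4.1]
orientation: [[-0.982, -0.191, -0.001], [-0.191, 0.982, 0.0], [0.0, 0.0, -1.0]]
contact_force: [-0.4, -0.4, 0.2]
opening: 0.998
```

```bash
python3 - <<'E'
from h import *; from cell import bot
s=bot.read_state(); print(s['time'],s['ee_pos'],s['contact_force'])
for c in('scene','top'):
    r=bot.read_camera(c); draw(r,can(521,-116),(220,40,400,200) if c=='scene' else (270,110,430,250),4,f'pics/g_{c}.png')
    print(bot.pinpoint(c,'can_center'))
E
```

```text
15.625 [ 544.71388732 -237.10794588   -4.0691546 ] [-0.37194873 -0.4060988   0.21414482]
[{'location': [627.8, -184.5, 96.2], 'confidence': 0.84}, {'location': [520.9, -117.6, 98.8], 'confidence': 0.81}, {'location': [404.7, -134.4, 93.9], 'confidence': 0.77}]
[{'location': [635.7, -185.6, 94.9], 'confidence': 0.92}, {'location': [522.8, -116.2, 94.2], 'confidence': 0.89}, {'location': [402.9, -139.0, 93.0], 'confidence': 0.57}]
```

View pics/g_scene.png

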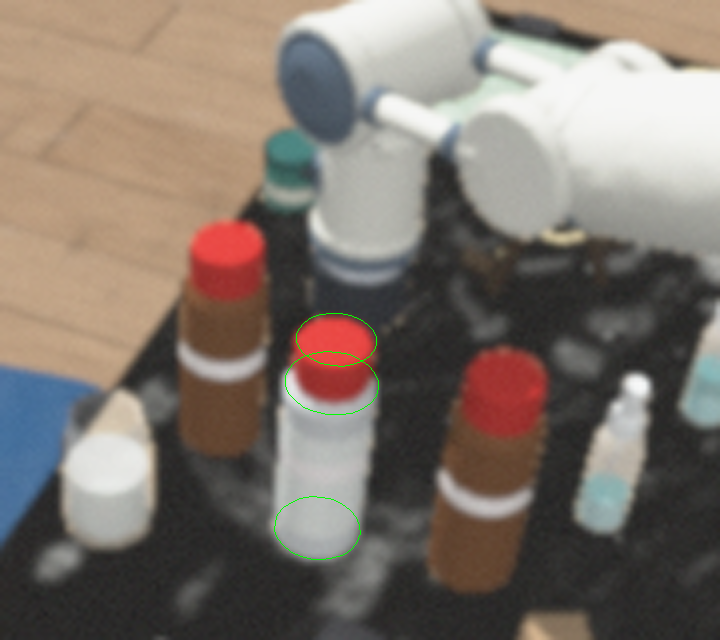

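View pics/g_top.png

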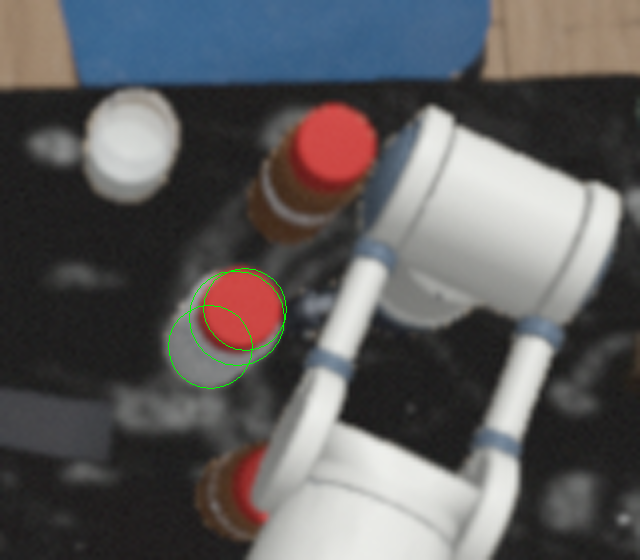

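Request:
{"fn": "servo_tool", "kwargs": {
  "series": [
    [0, 0, 0.002, 0],
    [0, 0, 0.004, 0],
    [0, 0, 0.0055, 0],
    [0, 0, 0.0055, 0]
  ]
}}

```text
time: 16.32
ee_pos: [544.8, -237.1, -9.5]
orientation: [[-0.982, -0.191, -0.0], [-0.191, 0.982, 0.0], [0.0, 0.0, -1.0]]
contact_force: [-0.2, -0.6, -1.4]
opening: 1.002
```

Request:
{"fn": "servo_tool", "kwargs": {
  "series": [
    [0, 0.003, 0, 0],
    [0, 0.007, 0, 0],
    [0, 0.01, 0, 0],
    [0, 0.013, 0, 0],
    [0, 0.015, 0, 0],
    [0, 0.017, 0, 0],
    [0, 0.019, 0, 0],
    [0, 0.021, 0, 0],
    [0, 0.022, 0, 0],
    [0, 0.022, 0, 0]
  ]
}}

```text
time: 17.58
ee_pos: [540.7, -215.6, -9.2]
orientation: [[-0.982, -0.191, 0.0], [-0.191, 0.982, 0.0], [-0.0, -0.0, -1.0]]
contact_force: [0.3, 0.0, -0.4]
opening: 1.005
```

```bash
cat > look.py <<'E'
import sys
from h import *; from cell import bot
n=sys.argv[1]; cx,cy=float(sys.argv[2]),float(sys.argv[3])
s=bot.read_state(); print(s['time'],s['ee_pos'],s['contact_force'],s['orientation'][:2,1])
for c in('scene','top'):
    r=bot.read_camera(c)
    p=proj(r,[[cx,cy,95]])[0].astype(int); x0=max(0,p[0]-50);y0=max(0,p[1]-60)
    im=r['frame'].astype(int); m=((im[...,2]>110)&(im[...,1]<90)&(im[...,0]<100)).astype(np.uint8)
    q=proj(r,[[cx,cy,180]])[0]
    st=cv2.connectedComponentsWithStats(m)
    k=min((np.hypot(*(st[3][i]-q)),i) for i in range(1,st[0]) if st[2][i,4]>60)
    print(c,'red cap centroid',st[3][k[1]],'pred z180',q,'area',st[2][k[1],4])
    draw(r,can(cx,cy),(x0,y0,min(512,x0+110),min(384,y0+110)),5,f'pics/{n}_{c}.png')
    print([[round(float(v)) for v in d['location']] for d in bot.pinpoint(c,'can_center')])
E
python3 look.py h 521 -116
```

```text
17.575 [ 540.70423363 -215.60058107   -9.21396376] [ 0.3452623   0.04856816 -0.4186341 ] [-0.19130184  0.98153126]
scene red cap centroid [302.58469945 129.89344262] pred z180 [303.36385831 127.11009151] area 366
[[522, -113, 96], [406, -132, 94], [634, -188, 96], [668, -58, 55]]
top red cap centroid [327.57183908 187.57758621] pred z180 [330.27264047 187.36625358] area 348
[[524, -110, 93], [638, -183, 94], [407, -138, 91]]
```

View pics/h_scene.png

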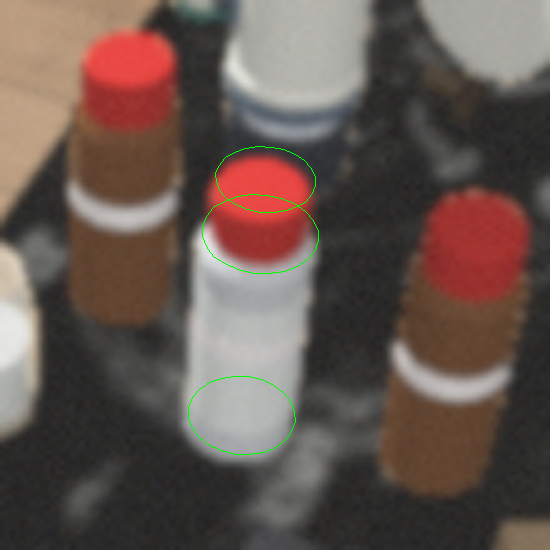

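The can slid upright: its base and cap shifted together, with the base at crop (240,460). I'll keep pushing gently.

Request:
{"fn": "servo_tool", "kwargs": {
  "series": [
    [0, 0.001, 0, 0],
    [0, 0.003, 0, 0],
    [0, 0.006, 0, 0],
    [0, 0.009, 0, 0],
    [0, 0.012, 0, 0],
    [0, 0.015, 0, 0],
    [0, 0.018, 0, 0],
    [0, 0.021, 0, 0],
    [0, 0.024, 0, 0],
    [0, 0.027, 0, 0],
    [0, 0.029, 0, 0],
    [0, 0.03, 0, 0],
    [0, 0.03, 0, 0]
  ]
}}

```text
time: 19.4
ee_pos: [534.9, -186.0, -9.2]
orientation: [[-0.982, -0.191, -0.0], [-0.191, 0.982, 0.0], [0.0, 0.0, -1.0]]
contact_force: [0.3, -0.6, -0.5]
opening: 1.002
```

```bash
python3 look.py i 514.5 -81
```

```text
19.4 [ 534.92013132 -186.0341454    -9.24689233] [ 0.29657212 -0.62001634 -0.4655427 ] [-0.19134     0.98152379]
scene red cap centroid [300.57894737 137.11578947] pred z180 [300.88771893 135.52804276] area 380
[[630, -188, 97], [401, -137, 97], [515, -84, 95]]
top red cap centroid [316.72807018 189.84502924] pred z180 [317.33209449 190.05280084] area 342
[[515, -81, 97], [632, -185, 95], [490, 186, 208]]
```

View pics/i_scene.png

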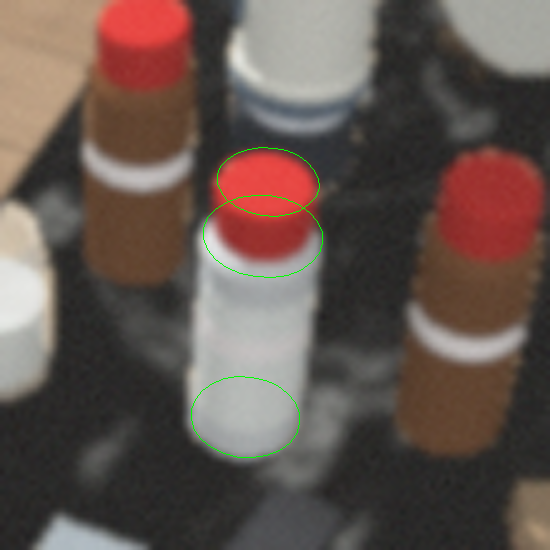

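View pics/i_top.png

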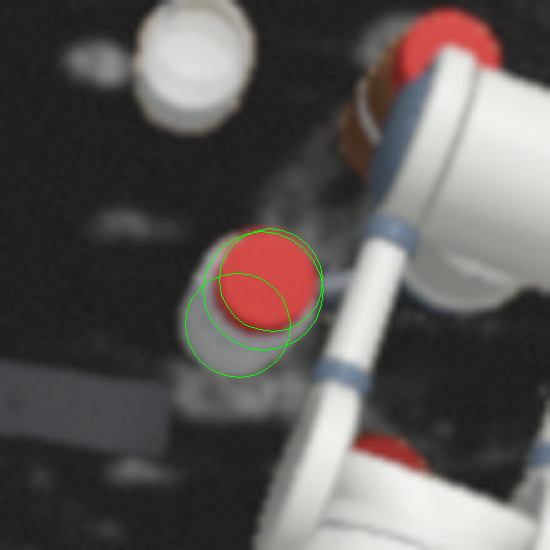

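It tracks well, upright and centred. I'll continue along the same line.

Request:
{"fn": "servo_tool", "kwargs": {
  "series": [
    [0, 0.001, 0, 0],
    [0, 0.003, 0, 0],
    [0, 0.006, 0, 0],
    [0, 0.01, 0, 0],
    [0, 0.014, 0, 0],
    [0, 0.018, 0, 0],
    [0, 0.022, 0, 0],
    [0, 0.026, 0, 0],
    [0, 0.03, 0, 0],
    [0, 0.034, 0, 0],
    [0, 0.038, 0, 0],
    [0, 0.042, 0, 0],
    [0, 0.046, 0, 0],
    [0, 0.05, 0, 0],
    [0, 0.054, 0, 0],
    [0, 0.057, 0, 0],
    [0, 0.059, 0, 0],
    [0, 0.06, 0, 0],
    [0, 0.06, 0, 0]
  ]
}}

```text
time: 21.98
ee_pos: [523.5, -127.2, -9.3]
orientation: [[-0.982, -0.191, -0.0], [-0.191, 0.982, 0.0], [0.0, 0.0, -1.0]]
contact_force: [-0.5, -0.4, -0.3]
opening: 0.996
```

```bash
python3 look.py j 503 -22
```

```text
21.975 [ 523.45241129 -127.17989009   -9.27513166] [-0.53582947 -0.41562771 -0.26200951] [-0.19135922  0.98152005]
scene red cap centroid [296.21463415 152.09268293] pred z180 [296.65765572 150.60598955] area 410
[[631, -186, 96], [401, -133, 99], [506, -23, 98]]
top red cap centroid [294.75223881 194.34029851] pred z180 [295.44697779 194.79126912] area 335
[[505, -21, 95], [632, -187, 93], [407, -136, 90]]
```

View pics/j_scene.png

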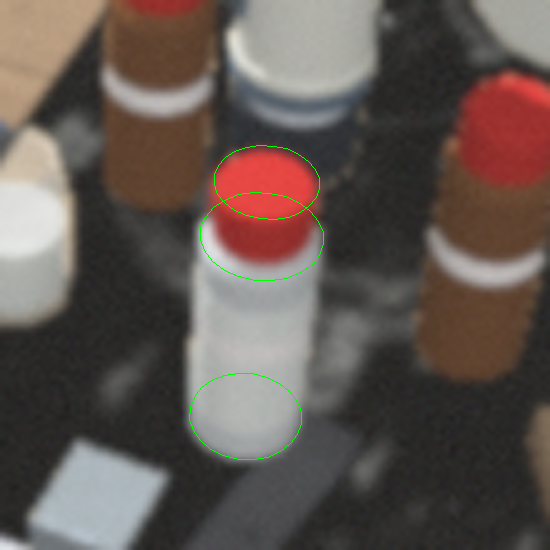

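View pics/j_top.png

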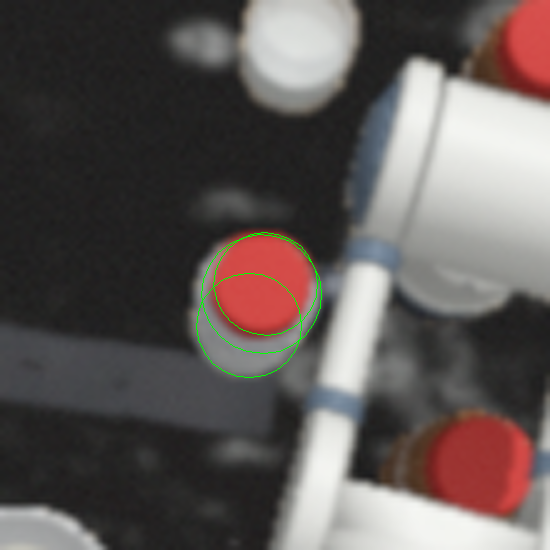

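Request:
{"fn": "servo_tool", "kwargs": {
  "series": [
    [0, 0.001, 0, 0],
    [0, 0.003, 0, 0],
    [0, 0.006, 0, 0],
    [0, 0.01, 0, 0],
    [0, 0.014, 0, 0],
    [0, 0.018, 0, 0],
    [0, 0.022, 0, 0],
    [0, 0.026, 0, 0],
    [0, 0.03, 0, 0],
    [0, 0.034, 0, 0],
    [0, 0.038, 0, 0],
    [0, 0.042, 0, 0],
    [0, 0.046, 0, 0],
    [0, 0.05, 0, 0],
    [0, 0.054, 0, 0],
    [0, 0.058, 0, 0],
    [0, 0.062, 0, 0],
    [0, 0.064, 0, 0],
    [0, 0.065, 0, 0],
    [0, 0.065, 0, 0]
  ]
}}

```text
time: 24.68
ee_pos: [511.0, -63.4, -9.3]
orientation: [[-0.982, -0.191, -0.0], [-0.191, 0.982, 0.0], [0.0, 0.0, -1.0]]
contact_force: [0.5, -0.8, 0.3]
opening: 1.002
```

```bash
python3 look.py k 491 42
```

```text
24.675 [510.99569306 -63.37919255  -9.25863826] [ 0.49625111 -0.79147497  0.27480589] [-0.19126425  0.98153855]
scene red cap centroid [291.31818182 169.82045455] pred z180 [291.52505229 168.18331916] area 440
[[407, -135, 95], [492, 39, 95], [630, -188, 97]]
top red cap centroid [270.53481013 199.49683544] pred z180 [271.64105482 199.75829385] area 316
[[490, 42, 95], [635, -185, 93], [404, -139, 92]]
```

View pics/k_scene.png

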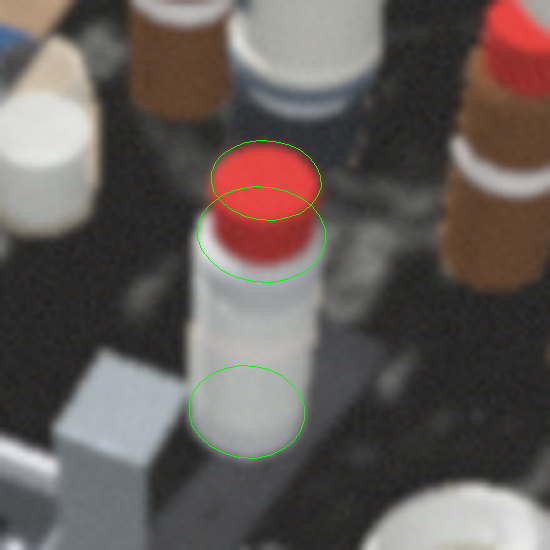

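View pics/k_top.png

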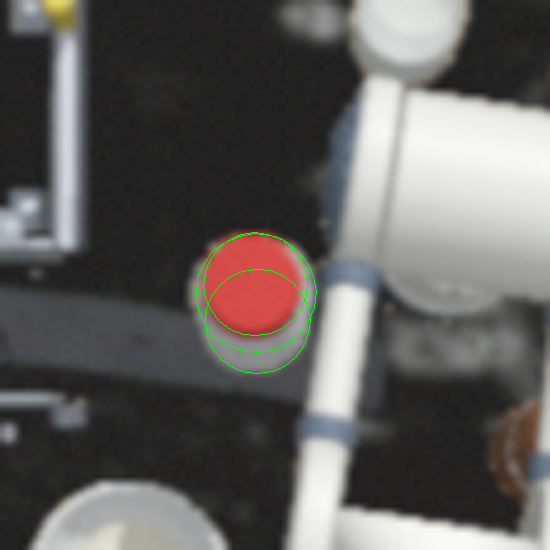

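The can stands at about (490.5,43). I'll back off, turn to the dock axis, then push straight in.

Request:
{"fn": "servo_tool", "kwargs": {
  "series": [
    [0, -0.005, 0, 0],
    [0, -0.012, 0, 0],
    [0.006, -0.012, 0, 3],
    [0.013, -0.01, 0, 7],
    [0.018, -0.006, 0, 10],
    [0.019, -0.002, 0, 10],
    [0.019, -0.002, 0, 10]
  ]
}}

```text
time: 25.75
ee_pos: [492.9, -69.1, -9.1]
orientation: [[-1.0, -0.019, 0.0], [-0.019, 1.0, -0.0], [-0.0, -0.0, -1.0]]
contact_force: [-0.4, -1.4, -0.7]
opening: 0.998
```

Request:
{"fn": "servo_tool", "kwargs": {
  "series": [
    [0, 0.002, 0, 0],
    [0, 0.004, 0, 0],
    [0, 0.006, 0, 0],
    [0, 0.008, 0, 0],
    [0, 0.011, 0, 0],
    [0, 0.014, 0, 0],
    [0, 0.018, 0, 0],
    [0, 0.022, 0, 0],
    [0, 0.026, 0, 0],
    [0, 0.03, 0, 0],
    [0, 0.034, 0, 0],
    [0, 0.038, 0, 0],
    [0, 0.042, 0, 0],
    [0, 0.046, 0, 0],
    [0, 0.049, 0, 0],
    [0, 0.05, 0, 0],
    [0, 0.05, 0, 0]
  ]
}}

```text
time: 27.88
ee_pos: [491.9, -18.9, -9.3]
orientation: [[-1.0, -0.018, -0.0], [-0.018, 1.0, 0.0], [0.0, 0.0, -1.0]]
contact_force: [0.9, -0.1, -0.7]
opening: 0.996
```

```bash
python3 look.py l 489.5 88
```

```text
27.875 [491.85872273 -18.8993518   -9.26428808] [ 0.91163798 -0.08516181 -0.73361327] [-0.01808283  0.99983645]
scene red cap centroid [284.44301075 182.25591398] pred z180 [284.88206805 180.77359089] area 465
[[490, 92, 99], [631, -188, 96], [405, -136, 98]]
top red cap centroid [253.0477707  200.25477707] pred z180 [254.48704517 200.68123281] area 314
[[490, 88, 95], [634, -186, 96], [405, -138, 91], [671, -60, 61]]
```

View pics/l_top.png

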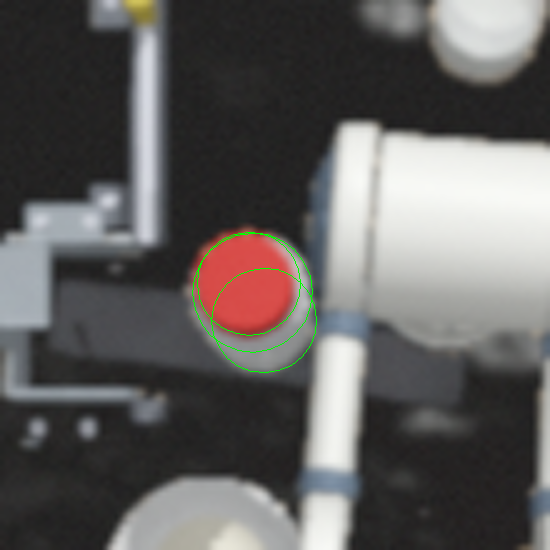

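View pics/l_scene.png

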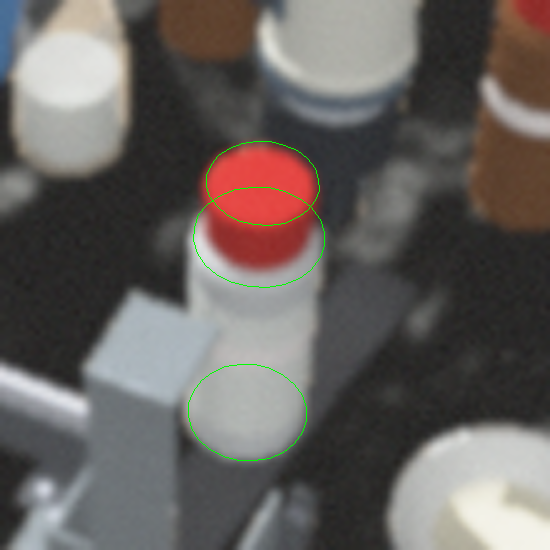

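The can is about 3–4 mm off the dock centreline towards +x, and the clearance is 11 mm. I'll turn the push by 2° to centre it.

Request:
{"fn": "servo_tool", "kwargs": {
  "series": [
    [0, -0.005, 0, 0],
    [-0.002, -0.005, 0, -1],
    [-0.004, -0.004, 0, -2],
    [-0.004, -0.001, 0, -2],
    [-0.0035, 0.002, 0, -2],
    [-0.0035, 0.005, 0, -2],
    [-0.0035, 0.009, 0, -2],
    [-0.0035, 0.013, 0, -2],
    [-0.003, 0.017, 0, -2],
    [-0.003, 0.021, 0, -2],
    [-0.003, 0.025, 0, -2],
    [-0.003, 0.029, 0, -2],
    [-0.003, 0.033, 0, -2],
    [-0.0025, 0.037, 0, -2],
    [-0.0025, 0.041, 0, -2],
    [-0.0025, 0.045, 0, -2],
    [-0.002, 0.048, 0, -2],
    [-0.002, 0.05, 0, -2],
    [-0.002, 0.05, 0, -2]
  ]
}}

```text
time: 30.45
ee_pos: [492.9, 31.2, -9.3]
orientation: [[-0.999, -0.053, -0.0], [-0.053, 0.999, 0.0], [0.0, 0.0, -1.0]]
contact_force: [0.0, -0.5, -0.1]
opening: 1.002
```

```bash
python3 look.py m 488 139
```

```text
30.45 [492.9428651   31.22539533  -9.27306245] [ 0.01064296 -0.53486987 -0.08150666] [-0.05306587  0.99859095]
scene red cap centroid [277.51884701 196.03325942] pred z180 [277.01219274 195.53557173] area 451
[[403, -132, 94], [489, 136, 98], [632, -188, 94]]
top red cap centroid [234.84444444 202.0984127 ] pred z180 [235.53487678 201.63555859] area 315
[[633, -182, 94], [492, 139, 95], [404, -138, 93], [674, 156, 80]]
```

View pics/m_top.png

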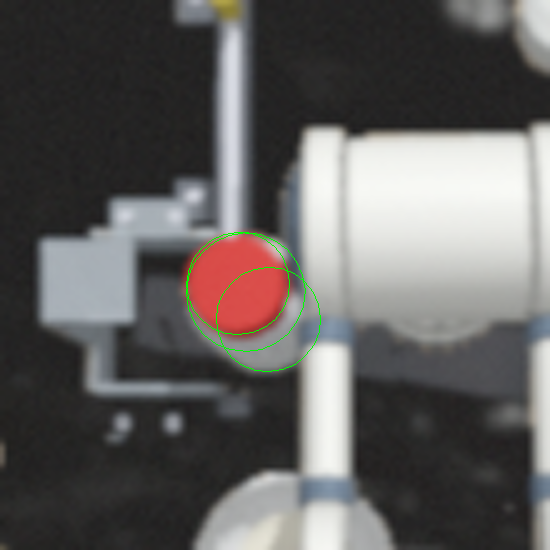

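View pics/m_scene.png

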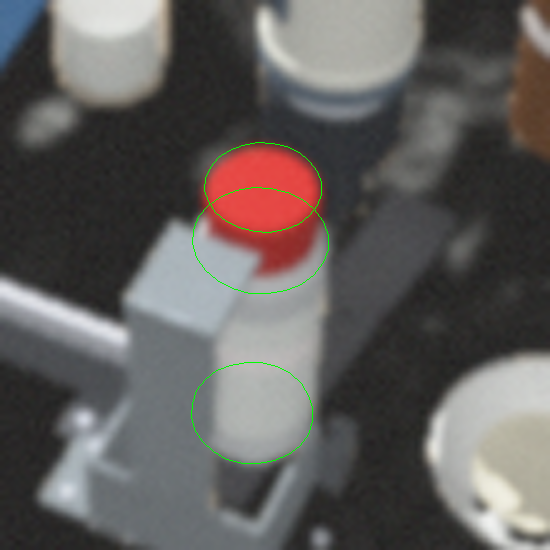

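The can is entering the mouth centred, base at top crop (265,315). I'll straighten to the dock axis and push most of the way in.

Request:
{"fn": "servo_tool", "kwargs": {
  "series": [
    [0, -0.005, 0, 0],
    [0.0025, -0.005, 0, 1.5],
    [0.0055, -0.004, 0, 3],
    [0.0055, -0.001, 0, 3],
    [0.0055, 0.002, 0, 3],
    [0.0055, 0.005, 0, 3],
    [0.005, 0.009, 0, 3],
    [0.005, 0.013, 0, 3],
    [0.0045, 0.017, 0, 3],
    [0.0045, 0.021, 0, 3],
    [0.004, 0.025, 0, 3],
    [0.004, 0.029, 0, 3],
    [0.004, 0.033, 0, 3],
    [0.0035, 0.037, 0, 3],
    [0.0035, 0.041, 0, 3],
    [0.003, 0.045, 0, 3],
    [0.003, 0.049, 0, 3],
    [0.003, 0.052, 0, 3],
    [0.003, 0.053, 0, 3],
    [0.003, 0.053, 0, 3]
  ]
}}

```text
time: 33.15
ee_pos: [487.2, 83.9, -9.2]
orientation: [[-1.0, -0.001, -0.0], [-0.001, 1.0, 0.0], [0.0, 0.0, -1.0]]
contact_force: [-0.2, -0.7, -0.7]
opening: 1.003
```

```bash
python3 look.py n 487 191
```

```text
33.15 [487.16642614  83.89194872  -9.24906902] [-0.15408973 -0.66661963 -0.70571234] [-6.11075737e-04  9.99999765e-01]
scene red cap centroid [274.22222222 214.4248366 ] pred z180 [268.26177182 211.46387067] area 153
[[490, 193, 97], [631, -190, 98], [404, -135, 99]]
top red cap centroid [218.82781457 203.71523179] pred z180 [216.31450263 202.4026684 ] area 151
[[490, 192, 96], [632, -185, 98], [407, -136, 90]]
```

View pics/n_top.png

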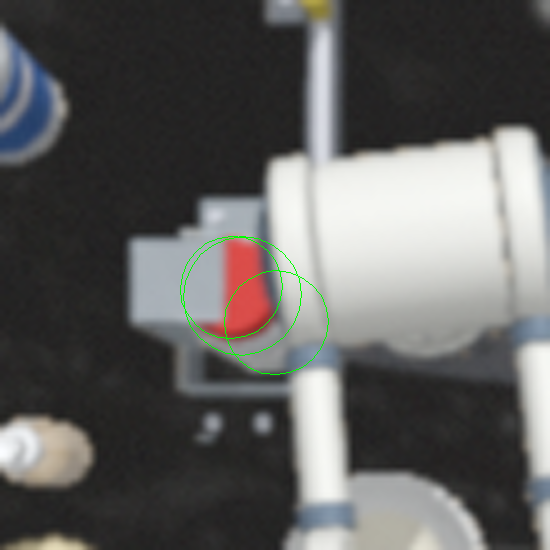

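View pics/n_scene.png

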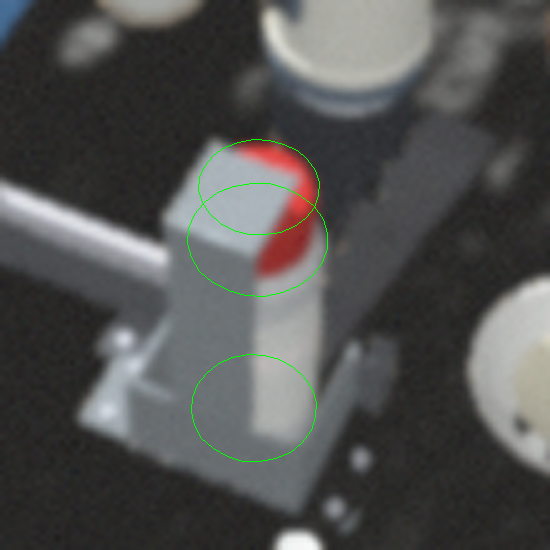

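About 12 mm remain. I'll push slowly and watch the force for the back stop.

Request:
{"fn": "servo_tool", "kwargs": {
  "series": [
    [0, 0.002, 0, 0],
    [0, 0.004, 0, 0],
    [0, 0.006, 0, 0],
    [0, 0.008, 0, 0],
    [0, 0.01, 0, 0],
    [0, 0.01, 0, 0]
  ]
}}

```text
time: 34.1
ee_pos: [487.2, 94.0, -9.3]
orientation: [[-1.0, -0.001, -0.0], [-0.001, 1.0, 0.0], [0.0, 0.0, -1.0]]
contact_force: [0.4, -0.6, 0.1]
opening: 0.998
```

Request:
{"fn": "servo_tool", "kwargs": {
  "series": [
    [0, 0.001, 0, 0],
    [0, 0.002, 0, 0],
    [0, 0.002, 0, 0]
  ]
}}

```text
time: 34.48
ee_pos: [487.2, 94.8, -9.2]
orientation: [[-1.0, -0.0, -0.0], [-0.0, 1.0, -0.002], [0.0, -0.002, -1.0]]
contact_force: [-0.1, -6.4, 1.2]
opening: 1.002
```

The force rose to 6.4 N at y=94.8, as expected from the back stop. I'll back off and look.

Request:
{"fn": "servo_tool", "kwargs": {
  "series": [
    [0, -0.004, 0, 0],
    [0, -0.014, 0, 0],
    [0, -0.03, 0, 0],
    [0, -0.055, 0, 0],
    [0, -0.08, 0, 0],
    [0, -0.09, 0, 0],
    [0, -0.09, 0, 0]
  ]
}}

```text
time: 35.35
ee_pos: [487.2, 5.1, -9.2]
orientation: [[-1.0, 0.001, 0.0], [0.001, 1.0, 0.0], [-0.0, 0.0, -1.0]]
contact_force: [0.3, -0.1, 0.5]
opening: 1.0
```

```bash
python3 look.py o 487.5 203
```

```text
35.35 [487.22267778   5.05307826  -9.20110754] [ 0.3431551  -0.05984462  0.49627824] [0.00120596 0.99999922]
scene red cap centroid [273.30275229 220.78899083] pred z180 [265.87194074 215.17294522] area 109
[[489, 201, 93], [630, -186, 93], [403, -135, 95]]
top red cap centroid [216.47959184 205.28571429] pred z180 [211.89764422 202.30884707] area 98
[[404, -141, 89], [635, -186, 96], [489, 203, 96]]
```

View pics/o_top.png

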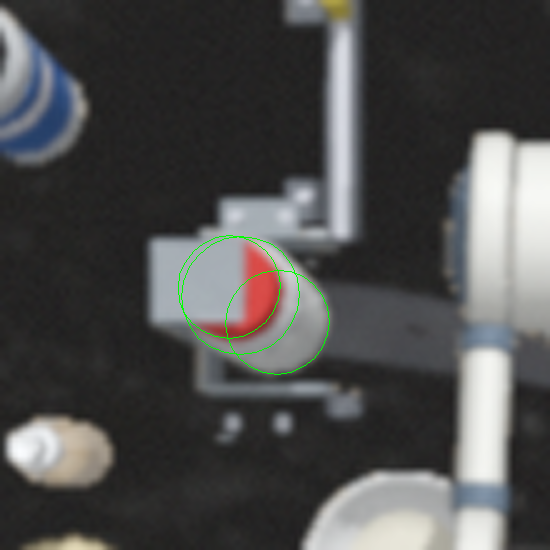

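View pics/o_scene.png

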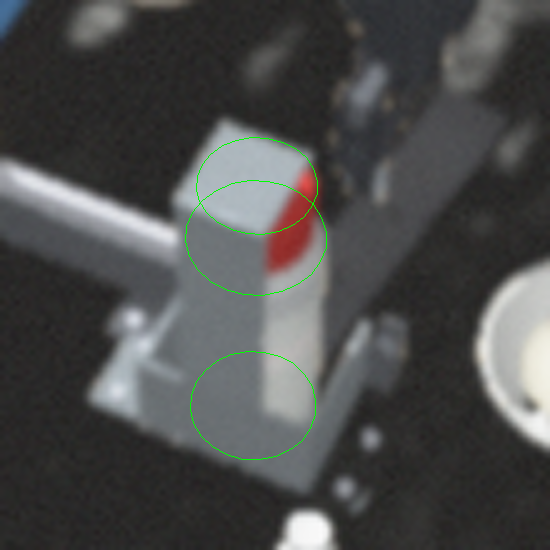

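The can is home, upright and clear of the mouth; the fit gives (489,202) and the base overlay matches. I'll lift and return to the knob.

Request:
{"fn": "servo_tool", "kwargs": {
  "series": [
    [0, 0, -0.03, 0],
    [0, 0, -0.08, 0],
    [0, 0, -0.13, 0],
    [0, 0, -0.18, 8],
    [0, 0, -0.23, 16],
    [-0.01, 0.01, -0.265, 24],
    [-0.03, 0.025, -0.275, 32],
    [-0.055, 0.045, -0.275, 40],
    [-0.08, 0.065, -0.275, 49],
    [-0.105, 0.085, -0.275, 58],
    [-0.13, 0.105, -0.275, 67],
    [-0.155, 0.125, -0.275, 76],
    [-0.175, 0.141, -0.275, 84],
    [-0.184, 0.149, -0.275, 90],
    [-0.1855, 0.1495, -0.275, 90],
    [-0.1855, 0.1495, -0.275, 90]
  ]
}}

```text
time: 37.55
ee_pos: [672.4, 155.5, 265.7]
orientation: [[-0.003, 1.0, -0.0], [1.0, 0.003, -0.0], [-0.0, -0.0, -1.0]]
contact_force: [0.0, 0.3, -0.3]
opening: 0.995
```

Request:
{"fn": "servo_tool", "kwargs": {
  "series": [
    [0, 0, 0.03, 0],
    [0, 0, 0.065, 0],
    [0, 0, 0.1, 0],
    [0, 0, 0.13, 0],
    [0, 0, 0.158, 0],
    [0, 0, 0.18, 0],
    [0, 0, 0.195, 0],
    [0, 0, 0.2, 0],
    [0, 0, 0.2, 0]
  ]
}}

```text
time: 38.67
ee_pos: [672.9, 155.3, 66.2]
orientation: [[-0.001, 1.0, 0.001], [1.0, 0.001, 0.0], [0.0, 0.001, -1.0]]
contact_force: [0.0, -0.6, 0.4]
opening: 0.998
```

Request:
{"fn": "servo_tool", "kwargs": {
  "series": [
    [0, 0, 0, 0],
    [0, 0, 0, 0],
    [0, 0, 0, 0],
    [0, 0, 0, 0],
    [0, 0, 0, 0],
    [0, 0, 0, 0]
  ],
  "fingers": 1,
  "squeeze": 25
}}

```text
time: 39.42
ee_pos: [672.6, 155.3, 66.1]
orientation: [[-0.001, 1.0, 0.0], [1.0, 0.001, 0.0], [0.0, 0.0, -1.0]]
contact_force: [-1.3, -0.7, 1.8]
opening: 0.206
```

Request:
{"fn": "servo_tool", "kwargs": {
  "series": [
    [0, -0.005, 0, 0],
    [0, -0.015, 0, 0],
    [0, -0.028, 0, 0],
    [0, -0.041, 0, 0],
    [0, -0.054, 0, 0],
    [0, -0.066, 0, 0],
    [0.001, -0.076, 0, 0],
    [0.001, -0.084, 0, 0],
    [0.001, -0.09, 0, 0],
    [0.001, -0.095, 0, 0],
    [0.001, -0.097, 0, 0],
    [0.001, -0.097, 0, 0]
  ]
}}

```text
time: 40.92
ee_pos: [575.5, 156.2, 66.0]
orientation: [[-0.0, 1.0, -0.0], [1.0, 0.0, 0.0], [0.0, -0.0, -1.0]]
contact_force: [-1.1, 0.1, 5.0]
opening: 0.208
```

Request:
{"fn": "servo_tool", "kwargs": {
  "series": [
    [0, -0.002, 0, 0],
    [0, -0.004, 0, 0],
    [0, -0.006, 0, 0],
    [0, -0.007, 0, 0],
    [0, -0.007, 0, 0]
  ]
}}

```text
time: 41.55
ee_pos: [572.6, 156.2, 66.2]
orientation: [[0.0, 1.0, 0.01], [1.0, -0.0, 0.001], [0.001, 0.01, -1.0]]
contact_force: [18.2, 1.7, -3.0]
opening: 0.21
```

The bar stopped at x=572.6, exactly 100 mm from open, with 18 N against the stop. I'll ease off, release, lift and check.

Request:
{"fn": "servo_tool", "kwargs": {
  "series": [
    [0, 0.003, 0, 0],
    [0, 0.004, 0, 0]
  ]
}}

```text
time: 41.8
ee_pos: [572.6, 156.3, 66.0]
orientation: [[-0.0, 1.0, -0.0], [1.0, 0.0, 0.0], [0.0, -0.0, -1.0]]
contact_force: [-1.9, 0.7, 7.1]
opening: 0.204
```

Request:
{"fn": "servo_tool", "kwargs": {
  "series": [
    [0, 0, 0, 0],
    [0, 0, 0, 0],
    [0, 0, 0, 0],
    [0, 0, 0, 0],
    [0, 0, 0, 0],
    [0, 0, -0.02, 0],
    [0, 0, -0.05, 0],
    [0, 0, -0.09, 0],
    [0, 0, -0.13, 0],
    [0, 0, -0.17, 0],
    [0, 0, -0.2, 0],
    [0.0, 0.03, -0.21, 0],
    [-0.03, 0.07, -0.21, 0],
    [-0.08, 0.1, -0.21, 0],
    [-0.12, 0.12, -0.21, 0],
    [-0.15, 0.13, -0.21, 0],
    [-0.17, 0.13, -0.21, 0],
    [-0.18, 0.13, -0.21, 0],
    [-0.18, 0.13, -0.21, 0]
  ],
  "fingers": 0
}}

```text
time: 44.18
ee_pos: [702.4, -23.6, 276.6]
orientation: [[-0.0, 1.0, 0.001], [1.0, 0.0, 0.0], [0.0, 0.001, -1.0]]
contact_force: [-0.1, 0.3, 0.7]
opening: 1.001
```

```bash
python3 - <<'E'
from h import *; from cell import bot
s=bot.read_state(); print(s['time'],s['ee_pos'],s['contact_force'],s['opening'])
for c in('scene','top'):
    r=bot.read_camera(c)
    draw(r,dock(488,203,89.5,0)+can(488,203),(180,170,330,310) if c=='scene' else (180,120,300,240),5,f'pics/z_{c}.png')
    for t in ['can_center','keeper_knob','spare_center','jar_center','amber_center']: print(c,t,[[round(float(v)) for v in d['location']] for d in bot.pinpoint(c,t)])
E
```

```text
44.175 [702.4016248 -23.5589144 276.6472974] [-0.12782536  0.34860877  0.71988005] 1.0006686465398724
scene can_center [[490, 199, 96], [633, -184, 99], [404, -134, 97]]
scene keeper_knob [[573, 156, 88]]
scene spare_center [[627, 356, 97]]
scene jar_center [[668, -58, 53]]
scene amber_center [[405, 325, 72]]
top can_center [[406, -139, 92], [634, -182, 94], [490, 203, 97]]
top keeper_knob [[573, 153, 84]]
top spare_center [[627, 360, 95]]
top jar_center [[574, 153, 86], [669, -56, 60]]
top amber_center [[404, 326, 67]]
```

View pics/z_scene.png

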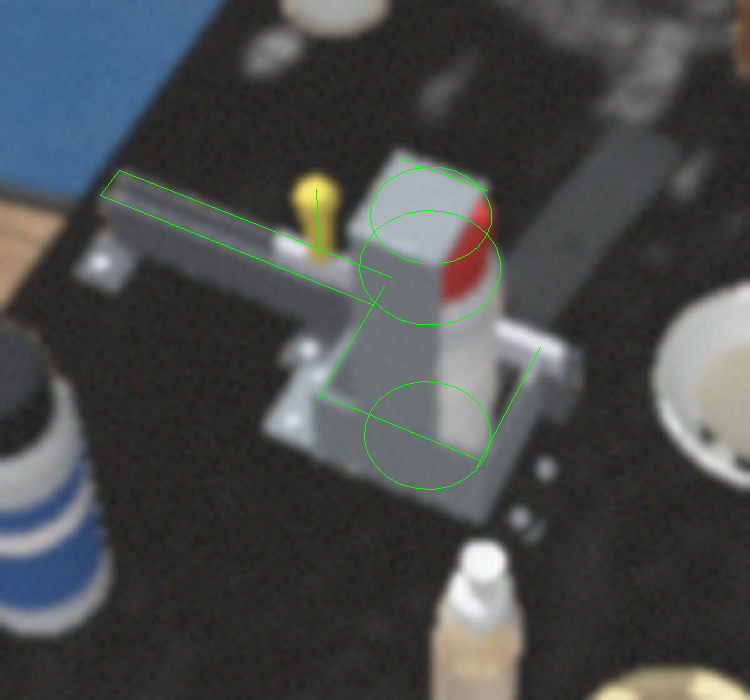

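View pics/z_top.png

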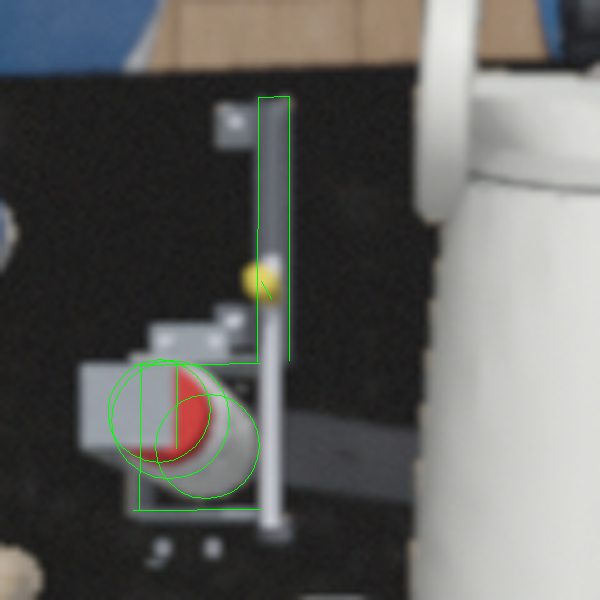

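The bar is shut across the mouth into the staple at (560,360) and the can stands upright at home behind it. The bystanders haven't moved and the robot is clear, so I'll hand in the job.

```bash
python3 -c "
from cell import bot
print(bot.close_job())"
```

```text
the job is handed in; nothing more can be done
None
```

The white, red-capped can is in the dock with the keeper bar shut behind it, and I handed the job in at about 44 s. No verdict was reported.

**What I did**
- **Opening:** I pinched the yellow knob and slid the bar about 96 mm to its open stop, where it held against 25 N.
- **Pushing:** I pushed the can along the table with the outer back of one open finger. I made two small heading corrections on the dock side, and stopped when the force rose to 6.4 N at the back plate.
- **Shutting:** I slid the bar back exactly 100 mm to its shut stop, where it held against 18 N. Then I released it and moved clear.

**Last checks**
- **Can:** it stands upright at about (490, 201), with dock home at about (488, 203), and the bar lies across the mouth into the staple.
- **Bystanders:** the blue can, glass jar and amber bottle are all within about 4 mm of their first readings, which is the measuring noise.
- **Contact height:** the finger's shoulder touched the can at roughly 45–50 mm by estimate, a little above the advised 40 mm. Every picture along the way showed the can sliding upright.
- **Stray detection:** in the last top picture the jar network also marked the knob, which I ignored. It found the jar itself in its place.

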